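Air the drying cabinet: door right down, then hold it 40 degrees open

TASK

The drying cabinet with the yellow handle has finished its run and must be aired: take its handle and swing the drop-front door gently right down onto its stop, then raise it again and hold it 40 degrees open (measured from shut, within about 5 degrees) so that the racks inside cool slowly. The door falls when let go, so never let it drop or slam, and finish while still holding it steady there with the gripper. Keep the blue-handled cabinet shut and leave everything else on the bench where it is.

Things in the scene. Friction and masses are not known exactly. Their poses are not given: they have to be found in the camera images.
- yellow_door (a joint): drop-front door of the yellow-handled cabinet, rad: 0 = shut (upright), grows as its top swings out and down towards the robot, 1.40 = right down on its stop. Bottom hinge, no spring or catch: shut it stays by its weight; opened over 0.1 rad and let go it falls to the stop. Panel 236 wide, 150 high, 14 thick, amber window in a grey frame, 0.3 to 0.6 kg: 1 to 3 N at the bar carries it.
- yellow_bar (a point): centre of the yellow handle bar on the door's top edge: round, 14 mm thick, level, parallel to the hinge, on two round posts 90 mm apart (centres); 37 mm gap between bar and door edge. Pinch it from above, fingers closing across the bar; it turns between the pads as the door swings. Axes: the door's own (y along the bar, z from hinge to bar).
- yellow_hinge (a point): middle of the hinge line of the yellow-handled cabinet's door (panel's lower outer edge), 35 mm above the bench; does not move with the door. x: level, from the robot's side into the cabinet; y: along the hinge; z: up. With the door open by angle a, the bar's centre is at x = 7 cos a - 195 sin a, y = 0, z = 195 cos a + 7 sin a (mm) from here.
- yellow_cabinet: yellow-handled drying cabinet: white box 220 deep, 240 wide, 187 high, fixed, yaw varies; origin at the centre of its underside; door on the side facing the robot (its -x). The two cabinets are alike but for the handle and may stand either way round.
- blue_door (a joint): drop-front door of the blue-handled cabinet, rad: 0 = shut (upright), grows as its top swings out and down towards the robot, 1.40 = right down on its stop. Bottom hinge, no spring or catch: shut it stays by its weight; opened over 0.1 rad and let go it falls to the stop. Panel 236 wide, 150 high, 14 thick, amber window in a grey frame, 0.3 to 0.6 kg: 1 to 3 N at the bar carries it.
- blue_bar (a point): centre of the blue handle bar on the door's top edge: round, 14 mm thick, level, parallel to the hinge, on two round posts 90 mm apart (centres); 37 mm gap between bar and door edge. Pinch it from above, fingers closing across the bar; it turns between the pads as the door swings. Axes: the door's own (y along the bar, z from hinge to bar).
- blue_hinge (a point): middle of the hinge line of the blue-handled cabinet's door (panel's lower outer edge), 35 mm above the bench; does not move with the door. x: level, from the robot's side into the cabinet; y: along the hinge; z: up. With the door open by angle a, the bar's centre is at x = 7 cos a - 195 sin a, y = 0, z = 195 cos a + 7 sin a (mm) from here.
- blue_cabinet: blue-handled drying cabinet: white box 220 deep, 240 wide, 187 high, fixed, yaw varies; origin at the centre of its underside; door on the side facing the robot (its -x). The two cabinets are alike but for the handle and may stand either way round.
- tube_rack: bystander: yellow tube rack with some tubes in it, 190 x 90, 77 high; origin under its centre
- block: bystander: low aluminium tube block with holes, 100 x 75 x 30; origin under its centre
- pipette: bystander: grey and white pipette lying down, 230 long, 22 high; origin on the bench under its middle
- jar: bystander: clear jar with blue lid, 90 diameter, 100 high; origin under its centre
- bottle: bystander: amber bottle with orange cap, 72 diameter, 170 high; origin under its centre

How it is judged (in metres and radians):
On the way:
1. the yellow-handled door is right down, at or within 8 degrees of its stop (value of joint yellow_door above 1.26 rad), for 0.2 s.
At the end, for the whole second after the job is handed in: The program ends with the yellow-handled door held still (under 0.1 rad/s) by the gripper's fingers (contact over 0.3 N, no bystander touching the door) at 40 degrees from shut, within 7.4 degrees; the blue-handled door is shut (under 0.1 rad); each bystander is within 30 mm of where it stood (value of joint yellow_door between 0.568 and 0.828 rad and velocity of joint yellow_door between -0.1 and 0.1 rad/s and contact force between the fingers and yellow_door above 0.3 N and value of joint blue_door below 0.1 rad and not (distance of tube_rack from where it was at the start of the episode above 0.03 m) and not (distance of block from where it was at the start of the episode above 0.03 m) and not (distance of pipette from where it was at the start of the episode above 0.03 m) and not (distance of jar from where it was at the start of the episode above 0.03 m) and not (distance of bottle from where it was at the start of the episode above 0.03 m) and contact force between each of tube_rack, block, pipette, jar, bottle and yellow_door below 0.1 N); the arm keeps its last pose, push and grip.
It fails at once if the yellow-handled door drops or slams: it turns faster than 2 rad/s (velocity of joint yellow_door above 2 rad/s or velocity of joint yellow_door below -2 rad/s).
It fails at once if the blue-handled door is opened by more than 0.2 rad (value of joint blue_door above 0.2 rad).
It fails at once if a bystander (rack, block, pipette, jar or bottle) is shifted by more than 30 mm (distance of any of tube_rack, block, pipette, jar, bottle from where it was at the start of the episode above 0.03 m).
It also fails if it takes over 42 s, if anything falls off the work surface, if the arm or the gripper's body presses on something with over 40 N, if the wrist force passes 120 N, or if a joint passes its speed limit or range.

ROBOT

A 7-joint arm with a two-finger parallel gripper is mounted at the origin on the work surface. World frame = base frame: x ahead of the robot, y to its left, z up, the work surface at z = 0. Lengths are in mm, angles in rad, forces in N, time in s.
With the tool pointing down it reaches from about 400 to 875 mm from the base axis. Payload 4.4 kg.
Tool frame: the origin (TCP) lies midway between the tips of the shut fingers; the grasp point (between the pads) lies 19 mm behind it; z points along the fingers, y is the direction in which the jaws open and shut (so a half turn about z gives the same grasp; the last joint's range is limited). The gripper opens to 85 mm and grips with 20 to 120 N. Pads are 22 mm wide; open, the fingers measure 114 mm over their backs; the gripper's body (76 mm by 85 mm) begins 54 mm behind the grasp point. The pads swing forward as they close: fully open they stand 13 mm farther back than shut.
Start: joints at [-1.378, 0.628, 0.038, 1.517, -0.027, 0.996, -0.02], TCP at [166.323, 628.374, 231.313] pointing down, gripper open.
Joint ranges: [-3.06, 3.06], [-0.37, 2.12], [-1.25, 1.32], [0.18, 2.47], [-1.1, 4.24], [0.23, 1.98], [-2.94, 2.94]. Speed limits (rad/s): [2.57, 2.57, 3.14, 3.14, 3.14, 3.14, 3.14].

INTERFACE

Orientations are given as [roll, pitch, yaw] about the fixed x, y, z axes, in that order (R = Rz(yaw) Ry(pitch) Rx(roll)).
In Python, from cell import * gives the robot as it stands. The module is installed in compiled form; this text tells all that it offers.
- The arm moves only by the tool move_arm, never from a script. Its argument "series" is a list of rows, each a list of 2 entries, a list of its own where there are three numbers: the shift along the tool's x, y, z in m, then the turn about the tool's z in rad. In form: [[[x, y, z], yaw], ...]. A call has 1 to 5 rows; each row is the pose to reach, as a shift and turn from the pose measured when the call began, along the tool's axes at that moment; what a row does not reach only later rows make up. A row lasts 1/8 s, in which the tool goes at most 62.5 mm and 10.7 degrees, less where a joint would pass 70% of its speed; a pose out of reach is approached as far as the arm can. A call with a gripper value outside its range is refused whole. "claw" is the opening, from 0 (shut) to 1 (fully open), set as the call begins (left out, the last holds). The fingers move at their own pace and stop on an object; the grip force is fixed at half the most. Time passes only in rows, so rows that repeat a pose let the fingers close. It gives the time, the measured TCP pose, the force and the opening at its end, in the units of the state.
- read_state(): the state, without advancing time (a new reading comes with each control period).
- get_image(name): name is "scene" or "top" or "wrist"; returns the picture (400x640x3 uint8, blue, green, red); there is no depth.
- camera_model(name): a dict with "fov_y" (degrees; the focal length in pixels is half the picture's height over the tangent of half this angle, whatever the lens; pixels are square), "cx", "cy" (the principal point, pixels), "k1" (the pictures are not rectified: a ray, as slopes to the right and down, at radius r is drawn at 1 + k1 r^2 times it, then the intrinsics apply), "pose" (4x4, takes a point from camera to world coordinates); the wrist camera has in their place "tool_from_camera" (4x4, takes a point from camera to tool coordinates, whose origin is the TCP and whose axes are the flange's). Camera axes: x right, y down, z forward; pixel columns grow to the right and rows downward; lengths in mm; the calibration is good to about 2 mm. A picture is of the moment at which its call begins: read the wrist's pose just before it. camera_model takes no time and is no camera call.
- finish_job(): hands the job in, once; it reports no verdict.
The state is a dict: "clock": time; "qpos": joint angles; "qd": joint speeds; "tau": joint torques, N m; "eef_pos": TCP position; "tool_rot": TCP orientation; "force": force on the tool from outside, world axes, zero at the start; "torque": the same for the moment, N m; "width": finger opening in mm.
Only numpy, scipy, OpenCV 4.12 (cv2) and the standard library are available. Lean on these libraries where they do the work, as an engineer would, in place of code of your own. Each camera call takes 0.05 s, during which the arm holds its last target. There are 200 camera calls.

## Working session

There is one attempt and no reset: what is moved stays moved. The work goes in short steps, Python scripts to look and compute and a tool call to move; the robot and the scene stay as the last step left them, time stands still between calls to the robot, and variables do not carry over. Pictures are saved under pics/ and viewed, about 8 in all and at most 12, crops included, and the job is handed in when it is done.

Besides the shell and the picture viewer there is one more tool, called as a command line: name --argument value ..., lists and objects as JSON in quotes. move_arm: Moves the arm, as the interface text tells. Its arguments: {"type":"object","properties":{"series":{"type":"array"},"claw":{"type":"number"}},"required":["series"]}

```bash
mkdir -p pics; python3 - <<'E'
from cell import *
import cv2
for n in("scene","top"):
    cv2.imwrite(f"pics/{n}0.png",get_image(n)); print(n,camera_model(n))
print(camera_model("wrist")); print(read_state())
E
```

```text
scene {'fov_y': 54.348368408735695, 'cx': 318.7624124820296, 'cy': 199.00782953706297, 'k1': 0.011775199770639875, 'pose': array([[ 3.18459298e-01, -8.86093987e-01,  3.36780524e-01,
         1.29574190e+02],
       [-9.47860309e-01, -3.02164790e-01,  1.01278198e-01,
        -1.61466824e+02],
       [ 1.20212139e-02, -3.51473876e-01, -9.36120508e-01,
         1.33349095e+03],
       [ 0.00000000e+00,  0.00000000e+00,  0.00000000e+00,
         1.00000000e+00]])}
top {'fov_y': 52.07390805702136, 'cx': 316.38893335956027, 'cy': 199.54814392529153, 'k1': 0.03644325035695663, 'pose': array([[ 7.42846032e-03, -9.89911146e-01,  1.41494665e-01,
         3.33609737e+02],
       [-9.99833971e-01, -9.70712799e-03, -1.54208445e-02,
        -5.45963616e+00],
       [ 1.66387727e-02, -1.41356619e-01, -9.89818901e-01,
         1.48011003e+03],
       [ 0.00000000e+00,  0.00000000e+00,  0.00000000e+00,
         1.00000000e+00]])}
{'fov_y': 67.72087850622661, 'cx': 318.7999919894779, 'cy': 198.48416258856201, 'k1': -0.02327563900099417, 'tool_from_camera': array([[-2.11384280e-04, -9.53242520e-01, -3.
[... 258 characters left out ...]
00000e+00,
         1.00000000e+00]])}
{'clock': 0.1, 'qpos': array([-1.37780837,  0.62921944,  0.0384713 ,  1.51824583, -0.02700612,
        0.99631809, -0.01999509]), 'qd': array([ 0.00053146, -0.00227253, -0.00021495, -0.00385928, -0.00099969,
        0.00054511,  0.00061313]), 'tau': array([ 4.03313607e-03, -5.64540982e+01,  1.23127129e+00, -1.93976766e+01,
        1.14195416e-02,  5.43685906e-03,  1.65970124e-05]), 'eef_pos': array([166.183114  , 627.82790886, 230.51078957]), 'tool_rot': array([-3.13992077e+00,  2.50715334e-05,  2.88278532e+00]), 'force': array([ 0.43889824, -0.54203105,  0.1766534 ]), 'torque': array([-0.01823758,  0.02371286, -0.00766569]), 'width': 85.69139655251732}
```

View pics/scene0.png

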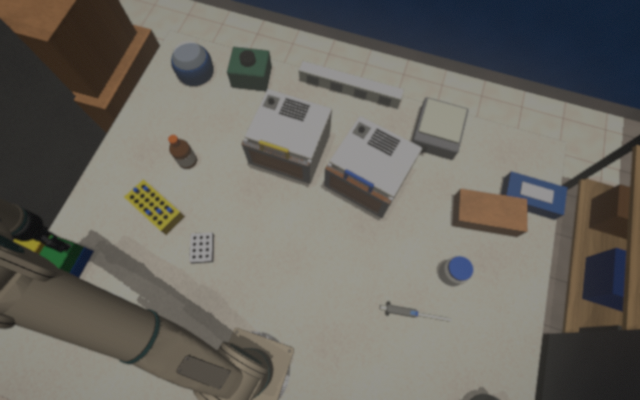

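View pics/top0.png

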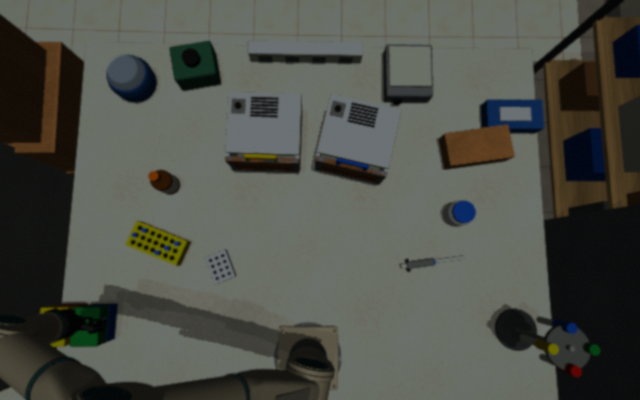

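The yellow-handled cabinet is the left one, with its bar at about (262,157) in the top view and (273,147) in the scene view. The blue bar is at (352,163) in the top view. Next I'll segment the yellow bar and back-project it at z = 230.

```bash
cat > h.py <<'E'
from cell import *
import cv2, numpy as np
from scipy.spatial.transform import Rotation as R
def KD(m):
    f=200/np.tan(np.radians(m["fov_y"])/2)
    return np.array([[f,0,m["cx"]],[0,f,m["cy"]],[0,0,1]]),np.array([m["k1"],0,0,0.])
def pose(name,s=None):
    m=camera_model(name)
    if name!="wrist": return m,m["pose"]
    T=np.eye(4);T[:3,:3]=R.from_euler("xyz",s["tool_rot"]).as_matrix();T[:3,3]=s["eef_pos"]
    return m,T@m["tool_from_camera"]
def back(name,px,z,s=None):
    m,T=pose(name,s);K,D=KD(m)
    n=cv2.undistortPoints(np.array(px,float).reshape(-1,1,2),K,D).reshape(-1,2)
    d=np.c_[n,np.ones(len(n))]@T[:3,:3].T; o=T[:3,3]
    return o+d*((z-o[2])/d[:,2])[:,None]
def proj(name,P,s=None):
    m,T=pose(name,s);K,D=KD(m);Ti=np.linalg.inv(T)
    return cv2.projectPoints(np.array(P,float).reshape(-1,1,3),cv2.Rodrigues(Ti[:3,:3])[0],Ti[:3,3],K,D)[0].reshape(-1,2)
E
python3 - <<'E'
from h import *
for n,box,bb in(("scene",(130,165,245,305),(165,200,330,390)),("top",(145,170,235,290),(150,180,325,385))):
    im=cv2.imread(f"pics/{n}0.png");hsv=cv2.cvtColor(im,cv2.COLOR_BGR2HSV)
    for col,b,lo,hi in(("y",box,(20,140,90),(35,255,255)),("b",bb,(100,130,60),(125,255,255))):
        m=cv2.inRange(hsv,lo,hi);k=np.zeros_like(m);k[b[0]:b[1],b[2]:b[3]]=m[b[0]:b[1],b[2]:b[3]]
        p=np.argwhere(k)[:,::-1].astype(float)
        c=p.mean(0);u=np.linalg.svd(p-c)[2][0];t=(p-c)@u
        W=back(n,[c,c+u*t.min(),c+u*t.max()],235)
        print(n,col,len(p),c,W.round(1).tolist(),np.linalg.norm(W[2]-W[1]))
a=cv2.imread("pics/top0.png")[80:200,210:410];cv2.imwrite("pics/c.png",cv2.convertScaleAbs(cv2.resize(a,None,fx=4,fy=4,interpolation=2),alpha=1.5))
E
```

```text
scene y 31 [273.32258065 146.38709677] [[647.0, 150.3, 235.0], [648.1, 192.8, 235.0], [646.0, 106.8, 235.0]] 86.02294572934551
scene b 5 [354.6 175.8] [[632.9, -122.9, 235.0], [637.8, -99.7, 235.0], [621.8, -175.4, 235.0]] 77.37543637782397
top y 91 [259.48351648 155.45054945] [[648.4, 153.1, 235.0], [650.2, 201.1, 235.0], [646.6, 105.0, 235.0]] 96.1538836135572
top b 118 [352.29661017 162.51694915] [[629.2, -135.9, 235.0], [640.0, -88.2, 235.0], [618.3, -184.7, 235.0]] 98.88927147932404
```

View pics/c.png

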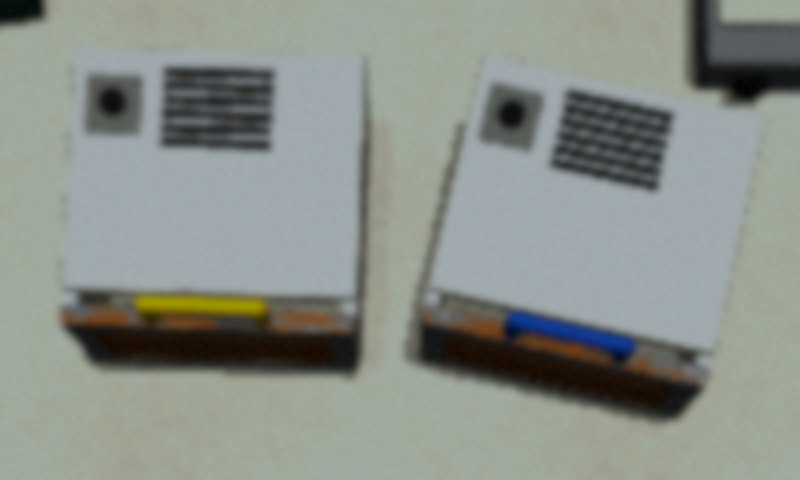

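The crop confirms it: left cabinet yellow, right cabinet blue, and both doors shut. The yellow bar centre is at about (648,152,230), and the length of about 96 mm is plausible. The bar yaw is about -0.03, so the tool yaw target is about 1.54. I'll lift and travel.

move_arm --series '[[[0, 0, -0.06], 0.15], [[-0.052, -0.03, -0.08], 0.3], [[-0.1, -0.057, -0.1], 0.45], [[-0.143, -0.082, -0.1], 0.6], [[-0.191, -0.11, -0.1], 0.75]]' --claw 1

```text
clock: 0.72
eef_pos: [323.3, 471.7, 330.7]
tool_rot: [-3.14, 0.001, 2.129]
force: [0.7, 0.5, -0.7]
width: 85.9
```

move_arm --series '[[[-0.058, 0.014, 0], 0.12], [[-0.116, 0.028, 0], 0.24], [[-0.175, 0.042, 0], 0.36], [[-0.233, 0.056, 0], 0.48], [[-0.29, 0.07, 0], 0.589]]'

```text
clock: 1.35
eef_pos: [537.1, 261.3, 330.6]
tool_rot: [-3.14, 0.001, 1.536]
force: [0.8, -0.7, -0.6]
width: 85.1
```

move_arm --series '[[[-0.04, 0.043, 0], 0], [[-0.078, 0.084, 0.01], 0], [[-0.105, 0.113, 0.02], 0], [[-0.105, 0.113, 0.02], 0]]'

```text
clock: 1.85
eef_pos: [647.5, 147.8, 308.8]
tool_rot: [-3.139, 0.005, 1.53]
force: [0.0, -0.1, 0.6]
width: 85.5
```

```bash
python3 - <<'E'
from h import *
s=read_state();im=get_image("wrist");print(s["eef_pos"],s["tool_rot"])
cv2.imwrite("pics/w1.png",im)
hsv=cv2.cvtColor(im,cv2.COLOR_BGR2HSV);m=cv2.inRange(hsv,(20,140,60),(35,255,255))
n,l,st,ce=cv2.connectedComponentsWithStats(m)
for i in np.argsort(-st[1:,4])[:3]+1:
    p=np.argwhere(l==i)[:,::-1]; r=cv2.minAreaRect(p.astype(np.float32)); c=cv2.boxPoints(r)
    print(st[i],r,back("wrist",c,230,s).round(1).tolist(),back("wrist",[r[0]],230,s).round(1))
E
```

```text
[647.51011951 147.81689411 308.82244192] [-3.13886184  0.00480262  1.53002717]
[ 313  130   19  128 1961] ((322.0787658691406, 193.5103302001953), (127.05939483642578, 17.111278533935547), 89.35625457763672) [[645.6, 207.7, 230.0], [657.9, 207.4, 230.0], [656.0, 104.8, 230.0], [641.9, 105.2, 230.0]] [[650.4 159.8 230. ]]
```

View pics/w1.png

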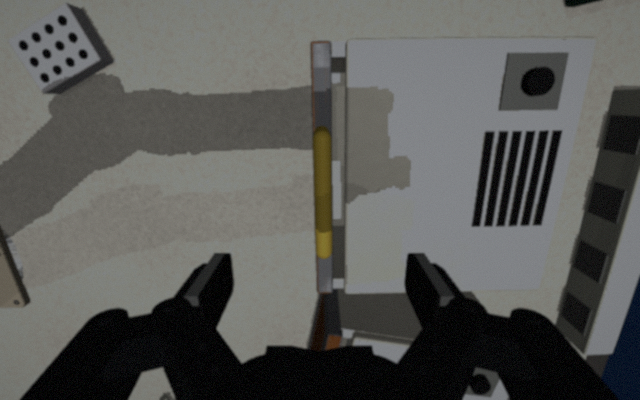

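The wrist view shows the yellow bar upright at px (322,194) between the open jaws, with the block well off to the left. The bar centre refines to (650.4,156.3), yaw about -0.027. Descending to TCP z ≈ 211.

move_arm --series '[[[0.0085, 0.003, 0.03], -0.014], [[0.0085, 0.003, 0.06], -0.014], [[0.0085, 0.003, 0.085], -0.014], [[0.0085, 0.003, 0.098], -0.014], [[0.0085, 0.003, 0.098], -0.014]]'

```text
clock: 2.52
eef_pos: [648.7, 159.9, 210.8]
tool_rot: [-3.137, 0.002, 1.549]
force: [-0.6, -0.4, 0.4]
width: 85.2
```

move_arm --series '[[[0, 0, 0], 0], [[0, 0, 0], 0], [[0, 0, 0], 0], [[0, 0, 0], 0], [[0, 0, 0], 0]]' --claw 0

```text
clock: 3.15
eef_pos: [649.1, 159.9, 211.4]
tool_rot: [-3.138, 0.002, 1.548]
force: [0.7, 0.9, 1.8]
width: 12.0
```

The jaws stopped at 12 mm, so the bar is held with no side load. Now I'll swing the door slowly along its arc, at about 0.5 rad/s.

move_arm --series '[[[0, -0.01, 0], 0], [[0, -0.0234, 0.001], 0], [[0, -0.035, 0.002], 0], [[0, -0.0465, 0.004], 0], [[0, -0.058, 0.0066], 0]]'

```text
clock: 3.78
eef_pos: [591.1, 161.2, 205.7]
tool_rot: [-3.14, 0.002, 1.548]
force: [-1.0, -0.3, 22.1]
width: 12.0
```

move_arm --series '[[[0, -0.011, 0.003], 0], [[0, -0.022, 0.007], 0], [[0, -0.0328, 0.0116], 0], [[0, -0.0433, 0.017], 0], [[0, -0.0533, 0.023], 0]]'

```text
clock: 4.4
eef_pos: [536.9, 162.3, 182.4]
tool_rot: [-3.139, 0.002, 1.548]
force: [1.5, 0.5, -1.6]
width: 11.5
```

move_arm --series '[[[0, -0.0088, 0.0065], 0], [[0, -0.018, 0.0136], 0], [[0, -0.027, 0.0212], 0], [[0, -0.0353, 0.0294], 0], [[0, -0.0432, 0.038], 0]]'

```text
clock: 5.03
eef_pos: [493.2, 163.2, 144.0]
tool_rot: [-3.14, 0.002, 1.548]
force: [-6.0, -0.3, 7.4]
width: 11.8
```

move_arm --series '[[[0, -0.0073, 0.009], 0], [[0, -0.0142, 0.0186], 0], [[0, -0.0205, 0.0285], 0], [[0, -0.0262, 0.0388], 0], [[0, -0.0313, 0.0492], 0]]'

```text
clock: 5.65
eef_pos: [462.6, 163.9, 94.4]
tool_rot: [3.141, 0.001, 1.548]
force: [4.7, -1.1, 1.3]
width: 11.7
```

move_arm --series '[[[0, -0.0027, 0.0085], 0], [[0, -0.0052, 0.016], 0], [[0, -0.0074, 0.023], 0], [[0, -0.0093, 0.03], 0], [[0, -0.0102, 0.034], 0]]'

```text
clock: 6.28
eef_pos: [452.7, 164.2, 62.6]
tool_rot: [3.141, -0.001, 1.548]
force: [-8.0, -2.4, 67.8]
width: 11.8
```

move_arm --series '[[[0, -0.0004, 0.003], 0], [[0, -0.0004, 0.004], 0], [[0, -0.0004, 0.004], 0], [[0, -0.0004, 0.004], 0]]'

```text
clock: 6.78
eef_pos: [452.7, 164.2, 62.8]
tool_rot: [3.139, -0.004, 1.546]
force: [-5.7, -3.0, 51.8]
width: 11.7
```

```bash
python3 - <<'E'
from h import *
cv2.imwrite("pics/s2.png",cv2.resize(get_image("scene")[60:260,170:490],None,fx=2.4,fy=2.4)); s=read_state();print(s["eef_pos"],s["force"],s["width"],s["clock"])
E
```

```text
[452.74183797 164.24322821  62.75736019] [-7.05826266 -3.26429737 53.45822365] 11.722437481401242 6.825
```

View pics/s2.png

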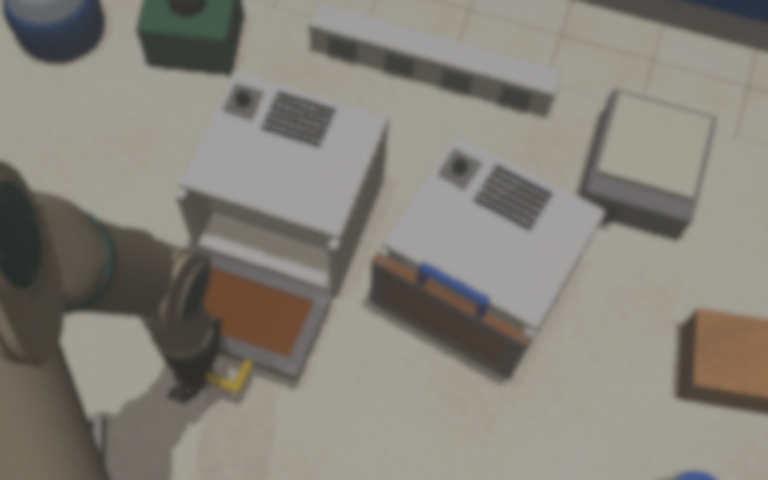

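The picture shows the yellow door lying open on its stop with the gripper on its bar at about (230,375), and the blue door shut. An upward force of about 50 N confirms the stop. I'll relieve the load, then raise.

move_arm --series '[[[0, 0, -0.002], 0], [[0, 0, -0.004], 0], [[0, 0.0005, -0.006], 0]]'

```text
clock: 7.2
eef_pos: [453.8, 164.2, 68.4]
tool_rot: [3.138, -0.004, 1.546]
force: [4.5, 0.5, -2.9]
width: 11.7
```

move_arm --series '[[[0, 0.0027, -0.0085], 0], [[0, 0.0055, -0.0165], 0], [[0, 0.009, -0.0255], 0], [[0, 0.0132, -0.0345], 0], [[0, 0.0177, -0.0435], 0]]'

```text
clock: 7.82
eef_pos: [469.2, 163.8, 112.2]
tool_rot: [-3.14, -0.004, 1.547]
force: [-3.1, 1.8, -5.5]
width: 11.7
```

move_arm --series '[[[0, 0.008, -0.0095], 0], [[0, 0.0147, -0.0195], 0], [[0, 0.022, -0.029], 0], [[0, 0.0297, -0.0378], 0], [[0, 0.0379, -0.0462], 0]]'

```text
clock: 8.45
eef_pos: [499.6, 163.1, 158.1]
tool_rot: [-3.124, -0.004, 1.548]
force: [-12.9, 2.9, 6.4]
width: 11.6
```

Force builds up and x lags the target by 7 mm, so the bar may have slipped along the pads. I'll look before going on.

```bash
python3 - <<'E'
from h import *
s=read_state();w=get_image("wrist");t=get_image("top");c=get_image("scene");print(s["eef_pos"],s["tool_rot"],s["force"],s["width"])
cv2.imwrite("pics/w3f.png",w);cv2.imwrite("pics/t3f.png",t);cv2.imwrite("pics/s3f.png",c)
e=lambda a:cv2.convertScaleAbs(a,alpha=1.6)
A=cv2.resize(e(w),(480,300));B=cv2.resize(e(t)[120:220,200:320],(360,300),interpolation=2)
C=cv2.resize(e(c)[110:230,210:350],(350,300),interpolation=2)
o=np.zeros((600,800,3),np.uint8);o[:300,:480]=A;o[300:,:360]=B;o[300:,400:750]=C
cv2.imwrite("pics/m3.png",o)
# predicted bar centre & panel corners for several angles
yaw=-.027;h=np.array([642.5,159.9-3,35]);X=np.array([np.cos(yaw),np.sin(yaw),0]);Y=np.array([-np.sin(yaw),np.cos(yaw),0]);Z=np.array([0,0,1])
for a in(.7,.78,.86,.94):
    f=lambda x,y,z:h+X*(x*np.cos(a)-z*np.sin(a))+Y*y+Z*(z*np.cos(a)+x*np.sin(a))
    P=[f(7,0,195),f(7,45,195),f(0,-118,150),f(0,118,150)]
    print(a,[proj(n,P,s).round(0).tolist() for n in("wrist","top","scene")],f(7,0,195).round(1))
E
```

```text
[499.59328843 163.13707218 158.05226226] [-3.12433663 -0.00350371  1.54816335] [-12.91263543   2.89640182   6.38520677] 11.583197935092517
0.7 [[[369.0, 299.0], [376.0, 200.0], [386.0, 410.0], [425.0, 17.0]], [[258.0, 198.0], [244.0, 197.0], [296.0, 194.0], [224.0, 191.0]], [[258.0, 186.0], [245.0, 181.0], [296.0, 196.0], [229.0, 172.0]]] [522.3 160.1 188.7]
0.78 [[[341.0, 285.0], [344.0, 192.0], [371.0, 399.0], [400.0, 21.0]], [[258.0, 202.0], [244.0, 201.0], [296.0, 197.0], [224.0, 194.0]], [[257.0, 190.0], [244.0, 185.0], [295.0, 199.0], [229.0, 176.0]]] [510.4 160.5 178.6]
0.86 [[[318.0, 272.0], [318.0, 185.0], [358.0, 388.0], [379.0, 26.0]], [[258.0, 206.0], [244.0, 205.0], [296.0, 200.0], [224.0, 197.0]], [[256.0, 194.0], [243.0, 190.0], [294.0, 202.0], [228.0, 179.0]]] [499.3 160.8 167.5]
0.94 [[[299.0, 260.0], [298.0, 179.0], [347.0, 377.0], [362.0, 30.0]], [[259.0, 209.0], [245.0, 209.0], [296.0, 202.0], [225.0, 200.0]], [[255.0, 198.0], [242.0, 194.0], [293.0, 205.0], [228.0, 182.0]]] [489.2 161.  155.7]
```

View pics/m3.png

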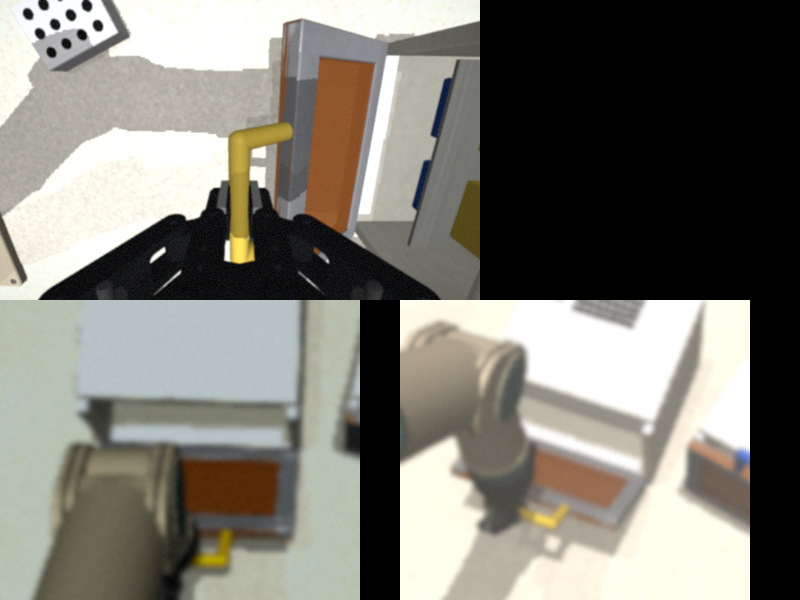

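The wrist view shows the bar still between the pads. Its end is at full-image px (317,180) and the door's top corner at (387,29). Matched against predictions, the door is at about 0.85 rad and the bar sits about 10 mm above the tip, so it has slid about 8 mm along the pads. The last 0.15 rad is a short arc that allows for this.

move_arm --series '[[[0, 0.006, -0.0055], 0], [[0, 0.012, -0.0107], 0], [[0, 0.0177, -0.0158], 0], [[0, 0.0223, -0.0195], 0], [[0, 0.0223, -0.0195], 0]]'

```text
clock: 9.22
eef_pos: [519.9, 162.7, 178.3]
tool_rot: [-3.119, -0.005, 1.548]
force: [-9.3, 1.6, 5.8]
width: 11.5
```

```bash
python3 - <<'E'
from h import *
s=read_state();w=get_image("wrist");t=get_image("top");print(s["eef_pos"],s["tool_rot"],s["force"],s["width"],s["clock"])
e=lambda a:cv2.convertScaleAbs(a,alpha=1.6)
o=np.zeros((600,640,3),np.uint8);o[:400]=e(w);o[400:,:320]=cv2.resize(e(t)[120:220,200:360],(320,200));cv2.imwrite("pics/m4.png",o)
yaw=-.027;h=np.array([642.5,156.9,35]);X=np.array([np.cos(yaw),np.sin(yaw),0]);Y=np.array([-np.sin(yaw),np.cos(yaw),0]);Z=np.array([0,0,1])
for a in(.6,.65,.7,.75,.8):
    f=lambda x,y,z:h+X*(x*np.cos(a)-z*np.sin(a))+Y*y+Z*(z*np.cos(a)+x*np.sin(a))
    P=[f(7,45,195),f(0,118,150),f(14,118,150)]
    print(a,proj("wrist",P,s).round(0).tolist(),f(7,0,195).round(1))
E
```

```text
[519.92433236 162.70971333 178.3348784 ] [-3.11922682 -0.00453326  1.54802353] [-9.25503963  1.55015946  5.75688813] 11.477451444727421 9.225
0.6 [[362.0, 194.0], [400.0, 23.0], [429.0, 19.0]] [538.2 159.7 199.9]
0.65 [[341.0, 190.0], [385.0, 26.0], [413.0, 21.0]] [530.1 159.9 194.5]
0.7 [[323.0, 186.0], [372.0, 28.0], [397.0, 23.0]] [522.3 160.1 188.7]
0.75 [[308.0, 183.0], [360.0, 30.0], [383.0, 26.0]] [514.7 160.4 182.5]
0.8 [[294.0, 179.0], [349.0, 32.0], [369.0, 28.0]] [507.5 160.5 175.9]
```

View pics/m4.png

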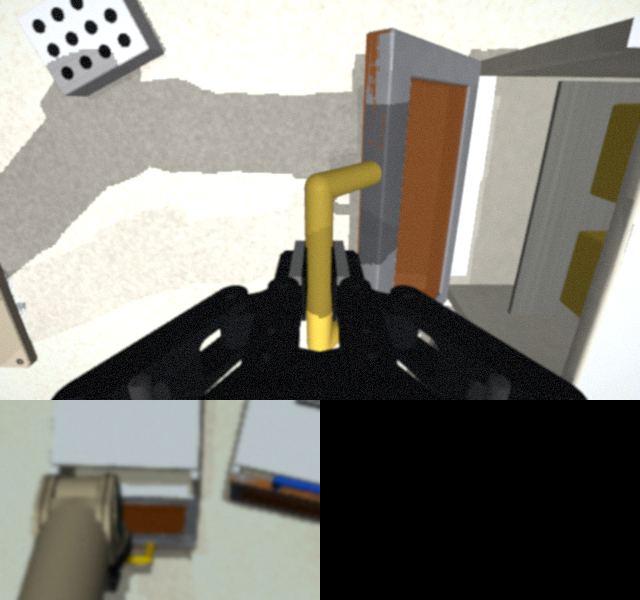

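The bar corner is at (318,180) and the panel corners at (368,33) and (393,29), which gives a ≈ 0.715 rad (41°). The blue door is shut. I'll hold and check for creep.

move_arm --series '[[[0, 0, 0], 0], [[0, 0, 0], 0], [[0, 0, 0], 0], [[0, 0, 0], 0], [[0, 0, 0], 0]]'

```text
clock: 9.95
eef_pos: [519.7, 162.7, 178.3]
tool_rot: [-3.119, -0.005, 1.548]
force: [-2.0, 1.9, -0.1]
width: 11.1
```

```bash
python3 - <<'E'
from h import *
for i in range(12):
    s=read_state();w=get_image("wrist");m=cv2.inRange(cv2.cvtColor(w,cv2.COLOR_BGR2HSV),(20,140,60),(35,255,255))
    p=np.argwhere(m[190:250,250:400])
    if i%3==2:print(s["clock"],s["eef_pos"].round(2),s["force"].round(1),round(s["width"],1),np.median(p[:,1])+250)
cv2.imwrite("pics/w5.png",w)
E
```

```text
10.05 [519.63 162.7  178.22] [-2.8  1.4 -0.3] 11.5 320.0
10.2 [519.62 162.7  178.22] [-3.4  1.7  0. ] 11.5 320.0
10.35 [519.62 162.74 178.22] [-3.6  1.7  0.9] 11.3 320.0
10.5 [519.65 162.73 178.25] [-3.8  2.1  1.1] 11.5 320.0
```

Nothing is creeping: position, bar pixel and grip are all steady. Handing in.

```bash
python3 -c "
from cell import *
print(finish_job())"
```

```text
the job is handed in; nothing more can be done
None
```

I swung the yellow-handled door slowly down onto its stop, held it there for about 0.5 s, then raised it. I handed the job in with the gripper still holding it at about 0.715 rad (41° open). No verdict was reported.

- **On the stop:** the door pushed back with 50–68 N. From the tool height it was at about 1.37 rad at that point, above the required 1.26.
- **Final hold:** over the last 0.6 s before handing in, the tool position and the bar's image position did not change. The jaws stayed stopped on the bar at about 11.5 mm, and the load on the tool was only a few newtons.
- **Blue door and bystanders:** the last top picture I viewed showed the blue door shut. I came nowhere near the bystanders, but I did not measure their positions again at the end.
- **Check that disagreed:** while raising the door, the tool lagged its target in x by about 7 mm. The camera showed the bar about 10 mm lower on the pads than where I gripped it. I used the camera angle for the last stretch rather than the tool position. The grip held, but near the fingertips, about 8.5 mm from the tip.

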